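# Tip the rinsed bottles over to drain

## Robot

A 6-joint arm with a two-finger parallel gripper is mounted at the origin on the work surface. World frame = base frame: x ahead of the robot, y to its left, z up, the work surface at z = 0. Lengths are in m, angles in degrees, forces in N, time in s.
With the tool pointing down it reaches from about 0.425 to 0.925 m from the base axis. Payload 12.5 kg.
Tool frame: the origin (TCP) lies between the finger pads; the fingertips stand 17 mm ahead of it and the grasp point (between the pads) lies 2 mm behind it; z points along the fingers, y is the line along which they close (so a half turn about z gives the same grasp; the last joint's range is limited). The gripper opens to 85 mm and grips with 20 to 120 N. Pads are 22 mm wide; open, the fingers measure 114 mm over their backs; the gripper's body (76 mm by 85 mm) begins 54 mm behind the grasp point. The pads swing forward as they close: fully open they stand 13 mm farther back than shut.
Start: joints at [-74.175, 28.126, 89.318, -0, 62.55, -6.05], TCP at [0.233, -0.58, 0.248] pointing down, gripper open.
Joint ranges: [-177.58, 177.58], [-47.91, 125.51], [2.72, 160], [-65.01, 245.01], [3.68, 167.84], [-153.87, 153.87]. Speed limits (degrees/s): [127.2, 127.2, 159.86, 180, 180, 180].

## Interface

Orientations are given as a 3x3 rotation matrix whose columns are the frame's x, y, z axes.
In Python, from rig import bot gives the robot as it stands. Calls block until the motion is done:
- bot.move_pose(position, orientation): joint-space move of the TCP to a pose.
- bot.movel(position, vel=0.15, ori=None, guard=None): straight line of the TCP; ori=None keeps the orientation; vel is the mean speed in m/s. With guard (N) it stops when the force on the tool has changed by that much, and returns True; else False.
- bot.move_joints(angles): joint-space move.
- bot.gripper_open() and bot.grasp(): open the fingers fully, or close them until they stop; the grip force is fixed at half the most.
- bot.pause(seconds).
- bot.solve_ik(position, orientation): joint angles nearest the present ones, or None.
- bot.state(): the state.
- bot.snapshot(name): name is "side" or "top" or "wrist"; returns a dict with "color" (384x512x3 uint8, blue, green, red), "z_map" (384x512 float32, m along the optical axis (not along the pixel's ray), 0 where there is no reading), "intrinsics" (3x3 intrinsics, pixels), "dist" ([k1, k2, p1, p2, k3] as OpenCV has them; the pictures are not rectified), "T" (4x4, takes a point from camera to world coordinates). Camera axes: x right, y down, z forward; pixel columns grow to the right and rows downward; lengths in m; the calibration is good to about 2 mm. A picture is of the moment at which its call begins.
A pose or a line that the arm cannot do raises bot.MotionError and nothing moves.
- bot.job_done(): hands the job in; it is judged then, once.
The state is a dict: "time": time; "q": joint angles; "dq": joint speeds; "joint_torque": joint torques, N m; "tool_pos": TCP position; "tcp_rot": TCP orientation; "ft_force": force on the tool from outside, world axes, zero at the start; "moment": the same for the moment, N m; "grip_width": finger opening in m; "grip_force": force on a finger pad.
Only numpy, scipy, OpenCV 4.12 (cv2) and the standard library are available. Lean on these libraries where they do the work, as an engineer would, in place of code of your own. Each camera call takes 0.05 s, during which the arm holds its last target. There are 200 camera calls.

## Task

The two rinsed-out bottles without caps stand upright on the ledges of the wash trough. Push each of them over with the fingertips so that it lies on its ledge with its open neck hanging out over the trough to drain. Do not grip or lift them, and leave the capped bottle and everything else where it is.

Things in the scene. Friction and masses are not known exactly. Their poses are not given: they have to be found in the camera images.
- trough: fixed grey concrete wash unit, 380 mm along its x axis, 600 along y, 50 high; origin at the centre of its underside, on the table. In the middle a sunk tiled trough, 180 mm wide (y -90 to +90) and 340 long, floor at 8 mm; on either side a flat ledge 210 mm wide, top at 50 mm. A slim steel tap stands at its far (+x) end at y = 0, up to 190 mm high, its spout reaching back to x = +135 mm
- empty_a: rinsed white bottle, blue labels, no cap (dark mouth), upright on a ledge, either side; about 70 g. 80 mm along its x axis, 50 mm along y; flat-sided body 140 mm tall, stepped shoulder to 156, neck 28 mm wide, mouth at 182. Origin: centre of underside, z towards the mouth. One broad face (its +y or -y) faces the trough within 0.15 rad. Pushed high up, it topples on its lower edge from a tilt of about 20 degrees
- empty_a_mouth (a point): centre of the open mouth of empty_a, 182 mm above its underside. The bottle's lower edge nearest the trough starts 107 to 137 mm from the trough's edge, so tipped straight over that edge it lies with its neck over the trough and its weight on the ledge
- empty_a_mid (a point): point on the long axis of empty_a, half-way between underside and mouth (91 mm)
- empty_b: rinsed white bottle, blue labels, no cap (dark mouth), upright on a ledge, either side; about 70 g. 80 mm along its x axis, 50 mm along y; flat-sided body 140 mm tall, stepped shoulder to 156, neck 28 mm wide, mouth at 182. Origin: centre of underside, z towards the mouth. One broad face (its +y or -y) faces the trough within 0.15 rad. Pushed high up, it topples on its lower edge from a tilt of about 20 degrees
- empty_b_mouth (a point): centre of the open mouth of empty_b, 182 mm above its underside. The bottle's lower edge nearest the trough starts 107 to 137 mm from the trough's edge, so tipped straight over that edge it lies with its neck over the trough and its weight on the ledge
- empty_b_mid (a point): point on the long axis of empty_b, half-way between underside and mouth (91 mm)
- full: full bottle of the same form and labels but with a red cap 38 mm across (186 mm tall in all), standing on a ledge; leave alone. Origin at the centre of its underside
- tub: yellow tub with a green lid, 84 mm across, 87 mm tall, standing on a ledge; leave alone. Origin at the centre of its underside
- soap: green bar of soap, 55 x 85 x 30 mm, on the table; leave alone. Origin at the centre of its underside
- brush: scrubbing brush, wooden back and blue bristles, 150 x 55 x 45 mm, on the table; leave alone. Origin at the centre of its underside
- scoop: orange measuring cup, 70 mm across, 60 mm tall, on the table; leave alone. Origin at the centre of its underside
- peg: wooden clothes peg, 12 x 75 x 13 mm, on the table; leave alone. Origin at the centre of its underside

How it is judged (in metres and radians):
At the end, for the whole second after the job is handed in: Both capless bottles lie at rest on the ledges, level within about 8 degrees, with the centre of the mouth over the trough, at least 7 mm inside the trough's long edges; all other loose things stand within 20 mm of where they were (angle between empty_a's own z axis and vertical between 1.42 and 1.72 rad and y of empty_a_mouth in the frame of trough between -0.083 and 0.083 m and x of empty_a_mouth in the frame of trough between -0.17 and 0.17 m and height (world z) of empty_a_mid between 0.065 and 0.105 m and linear speed of each of empty_a, empty_b below 0.02 m/s and angular speed of each of empty_a, empty_b below 0.2 rad/s and angle between empty_b's own z axis and vertical between 1.42 and 1.72 rad and y of empty_b_mouth in the frame of trough between -0.083 and 0.083 m and x of empty_b_mouth in the frame of trough between -0.17 and 0.17 m and height (world z) of empty_b_mid between 0.065 and 0.105 m and distance of each of full, tub, soap, brush, scoop, peg from where it was at the start of the episode below 0.02 m and angle between each of full, tub's own z axis and vertical below 0.25 rad); the robot touches nothing.
It fails at once if an empty bottle is lifted clear instead of being tipped over (height (world z) of any of empty_a_mid, empty_b_mid above 0.171 m or height (world z) of any of empty_a, empty_b above 0.115 m).
It fails at once if an empty bottle is gripped or struck hard (more than 15 N from the fingers) (contact force between the fingers and empty_a above 15 N or contact force between the fingers and empty_b above 15 N).
It fails at once if the capped bottle or the tub is pushed out of place or knocked over (distance of any of full, tub from where it was at the start of the episode above 0.02 m or angle between any of full, tub's own z axis and vertical above 0.25 rad).
It fails at once if the soap, brush, scoop or peg is pushed out of place (distance of any of soap, brush, scoop, peg from where it was at the start of the episode above 0.02 m).
It also fails if it takes over 51 s, if anything falls off the work surface, if the arm or the gripper's body presses on something with over 40 N, if the wrist force passes 120 N, or if a joint passes its speed limit or range.

## Working session

There is one attempt and no reset: what is moved stays moved. The work goes in short steps, each a Python script; the robot and the scene stay as the last script left them, time stands still between calls to the robot, and variables do not carry over. Pictures are saved under pics/ and viewed, at most 10 in all, crops included, and the job is handed in when it is done.

```bash
mkdir -p pics; ls; python3 - <<'E'
from rig import bot
import cv2,numpy as np,pickle
d={}
for n in("top","side"):
    s=bot.snapshot(n);d[n]=s;cv2.imwrite(f"pics/{n}0.png",s["color"]);print(n,s["T"].round(3).tolist(),s["intrinsics"].tolist(),s["dist"],(s["z_map"]>0).mean())
pickle.dump(d,open("s0.pkl","wb"));print(bot.state()["time"])
E
```

```text
pics
top [[-0.019, -0.994, 0.105, 0.392], [-1.0, 0.021, 0.016, -0.017], [-0.018, -0.105, -0.994, 1.393], [0.0, 0.0, 0.0, 1.0]] [[436.71100082575305, 0.0, 247.13603054075475], [0.0, 436.71100082575305, 189.8336105893861], [0.0, 0.0, 1.0]] [-0.11367888  0.          0.          0.          0.        ] 0.9960072835286459
side [[-0.996, -0.067, 0.051, 0.454], [-0.081, 0.596, -0.799, 1.075], [0.024, -0.8, -0.599, 0.938], [0.0, 0.0, 0.0, 1.0]] [[393.23171369999636, 0.0, 261.6068020385979], [0.0, 393.23171369999636, 186.48773393644288], [0.0, 0.0, 1.0]] [0.00852946 0.         0.         0.         0.        ] 0.9962717692057291
0.1
```

View pics/top0.png

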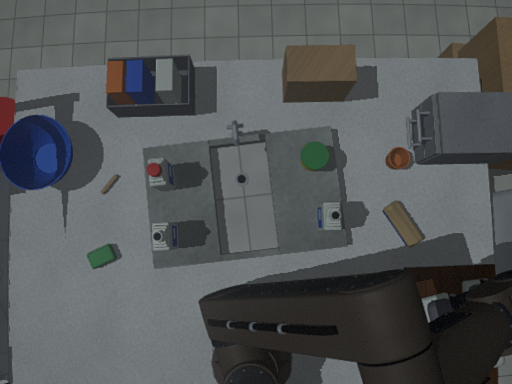

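View pics/side0.png

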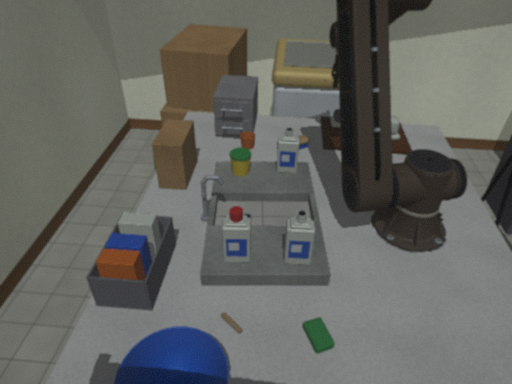

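The top view shows open-necked bottles at about (157,237) and (335,215). The capped bottle is at (155,170), the tub at (315,155), and the trough is slightly rotated. Next I'll measure from the depth cloud.

```bash
cat > h.py <<'E'
import numpy as np,cv2
def cloud(s):
    K,D,z=s["intrinsics"],s["dist"],s["z_map"]
    v,u=np.mgrid[:z.shape[0],:z.shape[1]]
    n=cv2.undistortPoints(np.stack([u.ravel(),v.ravel()],1).astype(np.float64)[:,None],K,np.array(D,float))[:,0]
    P=np.c_[n*z.reshape(-1,1),z.ravel()]
    return (P@s["T"][:3,:3].T+s["T"][:3,3]).reshape(*z.shape,3)
def rect(P):
    (c,wh,a)=cv2.minAreaRect(P[:,:2].astype(np.float32)*1000)
    return np.round(c,1),np.round(wh,1),round(a,1)
E
python3 - <<'E'
import pickle;from h import *
s=pickle.load(open("s0.pkl","rb"))["top"];P=cloud(s)
roi=np.zeros(P.shape[:2],bool);roi[115:275,135:352]=1
z=P[...,2]
m=(roi&(abs(z-.05)<.008)).astype(np.uint8)
m=cv2.morphologyEx(m,cv2.MORPH_OPEN,np.ones((3,3)))
print("unit",rect(P[m>0]),np.median(z[m>0]))
w=np.zeros_like(roi);w[140:255,205:285]=1
t=cv2.morphologyEx((w&(abs(z-.008)<.012)).astype(np.uint8),cv2.MORPH_OPEN,np.ones((3,3)))
print("floor",rect(P[t>0]),np.median(z[t>0]))
for n,(u,v) in dict(L=(157,237),R=(335,215),full=(155,170),tub=(315,155)).items():
    b=np.zeros_like(roi);b[v-22:v+22,u-25:u+32]=1
    for lo,hi in((.21,.25),(.175,.212),(.1,.25)):
        q=P[b&(z>lo)&(z<hi)]
        if len(q)>4: print(n,lo,len(q),rect(q),np.median(q[:,2]).round(3),q.mean(0).round(3))
E
```

```text
unit (array([515.8,  18.1]), array([381.9, 602.6]), 5.6) 0.049638620295718416
floor (array([517.6,  16. ]), array([343.2, 180.8]), 5.6) 0.007815463950007207
L 0.21 137 (array([395. , 243.3]), array([33.3, 40.8]), 90.0) 0.231 [0.396 0.243 0.227]
L 0.175 408 (array([396.4, 243.2]), array([50. , 78.3]), 89.9) 0.197 [0.396 0.239 0.196]
L 0.1 676 (array([397.1, 242.9]), array([50.8, 79.8]), 89.9) 0.197 [0.396 0.235 0.19 ]
R 0.21 128 (array([ 443.9, -231.3]), array([31.2, 38. ]), 88.7) 0.23 [ 0.443 -0.23   0.227]
R 0.175 420 (array([ 443.6, -231.3]), array([80.4, 51.3]), 1.9) 0.197 [ 0.443 -0.227  0.196]
R 0.1 652 (array([ 443.7, -230.7]), array([80.5, 52.9]), 0.8) 0.197 [ 0.442 -0.224  0.192]
full 0.21 182 (array([577.7, 255.2]), array([37.3, 36.7]), 4.5) 0.235 [0.576 0.253 0.233]
full 0.175 340 (array([577.2, 255.2]), array([78. , 51.5]), 5.6) 0.192 [0.571 0.248 0.195]
full 0.1 692 (array([577.3, 254.8]), array([78.7, 52.6]), 5.8) 0.192 [0.572 0.246 0.191]
tub 0.1 621 (array([ 622.6, -196.6]), array([79.5, 79.9]), 89.2) 0.136 [ 0.623 -0.195  0.136]
```

```bash
cat > push.py <<'E'
from rig import bot
from h import *
import pickle
def rot(yaw):   # tool z down, tool y along the bottle's x (either sign)
    R=np.column_stack([[-np.sin(yaw),np.cos(yaw),0],[np.cos(yaw),np.sin(yaw),0],[0,0,-1.]])
    return min([R,R@np.diag([-1,-1,1.])],key=lambda r:np.abs(np.diff(0) if False else cost(r)))
P0=None
def cost(R):
    q=bot.solve_ik(P0,R)
    return 1e9 if q is None else np.abs(np.array(q)-bot.state()["q"])[3:].max()
def push(c,yaw,side,z=.180):
    """c: bottle centre xy; side: +1/-1 world-y sign of the bottle's ledge"""
    global P0
    n=-side*np.array([-np.sin(yaw),np.cos(yaw)])
    at=lambda d,z:np.r_[np.array(c)+n*d,z]
    P0=at(-.07,.36);R=rot(yaw)
    bot.move_pose(P0,R)
    bot.movel(at(-.07,z+.017),vel=.15)
    print("stopped",bot.movel(at(.026,z+.017),vel=.04,guard=6),bot.state()["tool_pos"],bot.state()["time"])
    bot.pause(.6)
    bot.movel(at(.0,.36),vel=.15)
def look(tag):
    d={n:bot.snapshot(n) for n in("top","side")}
    pickle.dump(d,open(tag+".pkl","wb"))
    cv2.imwrite(f"pics/{tag}.png",np.hstack([d["top"]["color"][100:300,100:400],d["side"]["color"][80:280,170:350]]))
E
sed -i 's/np.abs(np.diff(0) if False else cost(r))/cost(r)/' push.py
python3 - <<'E'
from push import *
bot.grasp()
push((.4437,-.2313),np.radians(1.5),-1)
look("p1");s=bot.state();print(s["time"],s["tool_pos"],s["grip_width"])
E
```

```text
stopped False [ 0.44302485 -0.20541346  0.19699039] 6.025
7.975 [ 0.44357238 -0.23113646  0.35926737] -0.000343344070624824
```

View pics/p1.png

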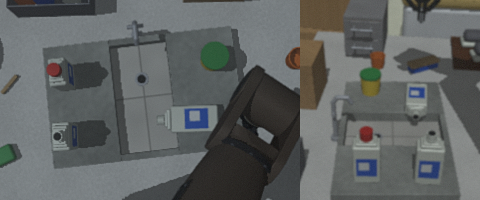

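The right-hand bottle now lies with its neck over the trough: mouth at about (163,120) in the crop, trough edge at about (172,120). Next is the left bottle.

```bash
python3 - <<'E'
from push import *
push((.3965,.2430),0,1)
bot.move_pose([.25,.50,.40],np.array(bot.state()["tcp_rot"]))
bot.pause(.3)
look("p2");s=bot.state();print(s["time"],s["tool_pos"])
d=pickle.load(open("p2.pkl","rb"))["top"];P=cloud(d);z=P[...,2]
yaw=np.radians(5.6);T=np.array([.5165,.017])
X=P[...,:2]-T;x=X[...,0]*np.cos(yaw)+X[...,1]*np.sin(yaw);y=-X[...,0]*np.sin(yaw)+X[...,1]*np.cos(yaw)
for sg in(1,-1):
    m=(x<-.03)&(x>-.185)&(abs(y)<.295)&(sg*y>0)&(z>.062)&(z<.25)
    print(sg,m.sum(),"x",x[m].min(),x[m].max(),"|y|",(sg*y[m]).min(),(sg*y[m]).max(),"z",np.percentile(z[m],[5,50,99]))
    k=m&(sg*y<.088);print("neck",np.median(x[k]),np.percentile(z[k],[50,99]))
E
```

```text
stopped False [0.39649974 0.21706849 0.19700565] 13.7333
17.125 [0.25035846 0.49972576 0.40006297]
1 1471 x -0.14665780090944142 -0.05961554850242955 |y| 0.028462029610742547 0.2126444946872828 z [0.08829744 0.09907475 0.10542128]
neck -0.10805913509872886 [0.09459619 0.1045304 ]
-1 1435 x -0.13226356434752054 -0.04382146922232966 |y| 0.03283215455842717 0.21316757840714867 z [0.08852967 0.09886955 0.10584941]
neck -0.08235709343653595 [0.0944131  0.10318689]
```

View pics/p2.png

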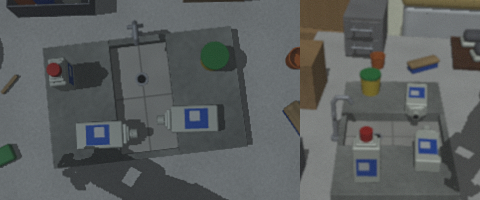

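Both bottles lie level (top face at z ≈ 0.099). Their mouths are about 30 mm from the trough's centreline, at x ≈ -0.11 and -0.08. The capped bottle and tub haven't moved, so I'm handing in.

```bash
python3 -c "
from rig import bot
print(bot.job_done())"
```

```text
the job is handed in; nothing more can be done
None
```

I tipped both capless bottles over; they lie level on their ledges with their open necks over the trough. The capped bottle and tub look unmoved, and I handed the job in at about 17 s; the hand-in returned no verdict.

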